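Peel the top job tray off a clinging nested stack and hold it out

ROBOT

A 6-joint arm with a two-finger parallel gripper is mounted at the origin on the work surface. World frame = base frame: x ahead of the robot, y to its left, z up, the work surface at z = 0. Lengths are in mm, angles in degrees, forces in N, time in s.
With the tool pointing down it reaches from about 300 to 850 mm from the base axis. Payload 4.2 kg.
Tool frame: the origin (TCP) lies midway between the tips of the shut fingers; the grasp point (between the pads) lies 19 mm behind it; z points along the fingers, y is the line along which they close (so a half turn about z gives the same grasp; the last joint's range is limited). The gripper opens to 91 mm and grips with 3 to 60 N. Pads are 32 mm wide; open, the fingers measure 118 mm over their backs; the gripper's body (76 mm by 178 mm) begins 60 mm behind the grasp point.
Start: joints at [-71.62, 18.312, 89.639, -0, 72.044, -1.146], TCP at [192.192, -541.946, 213.976] pointing down, gripper open.
Joint ranges: [-177.97, 177.97], [-48.28, 115.42], [12.27, 149.76], [-77.06, 257.06], [2.81, 150.46], [-146.56, 146.56]. Speed limits (degrees/s): [147.25, 147.25, 180, 180, 180, 180].

INTERFACE

Orientations are given as [roll, pitch, yaw] about the fixed x, y, z axes, in that order (R = Rz(yaw) Ry(pitch) Rx(roll)).
In Python, from workcell import env gives the robot as it stands.
- The arm moves only by the shell command python3 -m jog 'ROWS' [FORCE]. ROWS is a JSON object of lists of equal length, an entry for each row: "jaw": the finger opening in mm, from 0 to 91.2; "slide": the shift along the tool's x, y, z in units of 30 mm (1.0 is 30 mm), a list of three; "spin": the turn about the tool's z in units of 8 degrees (1.0 is 8 degrees). In form: {"jaw": [jaw, ...], "slide": [[dx, dy, dz], ...], "spin": [spin, ...]}. A call has 1 to 10 rows; each row shifts and turns the commanded pose from where the row before left it, along the tool's axes as they then stand; what a row does not reach is not made up. A row lasts 1/10 s, in which the tool goes at most 50 mm and 8.59 degrees, less where a joint would pass 70% of its speed; a pose out of reach is approached as far as the arm can. A call is refused whole if a number of a shift passes 1 or a number of a turn 1, either way. A call with a gripper value outside its range is refused whole. The fingers move at their own pace and stop on an object; FORCE is the grip in N (left out, the last holds). Time passes only in rows, so rows that do not move let the fingers close. It gives the time, the measured TCP pose, the force, the opening and the grip force at its end, in the units of the state.
- env.state(): the state, without advancing time (a new reading comes with each control period).
- env.grab_frame(name): name is "side" or "top"; returns the picture (400x640x3 uint8, red, green, blue); there is no depth.
- env.camera_model(name): a dict with "fx", "fy", "cx", "cy" (pixels), "camera_from_world" (4x4, takes a point from world to camera coordinates). Camera axes: x right, y up, looking along -z (the intrinsics and any distortion apply to the point x, -y, -z); pixel columns grow to the right and rows downward; lengths in mm; the calibration is good to about 2 mm. A picture is of the moment at which its call begins. camera_model takes no time and is no camera call.
- env.job_done(): hands the job in; it is judged then, once.
The state is a dict: "time_s": time; "qpos": joint angles; "qvel": joint speeds; "effort": joint torques, N m; "ee_pos": TCP position; "ee_rot": TCP orientation; "force": force on the tool from outside, world axes, zero at the start; "torque": the same for the moment, N m; "gripper_width": finger opening in mm; "gripper_force": force on a finger pad.
Only numpy, scipy, OpenCV 4.12 (cv2) and the standard library are available. Lean on these libraries where they do the work, as an engineer would, in place of code of your own. Each camera call takes 0.05 s, during which the arm holds its last target. There are 200 camera calls.

TASK

The nested job trays on the locksmith's counter fit snugly and cling together. Take the top tray by one corner and peel it off gently: raise that corner some 3 cm while the opposite corner still rests on the stack, then lift it clear, leaving the other six trays nested and standing where they are. Then hold the tray out level, open side up, centred about 15 cm above the counter mat, ready for the customer's keys, without disturbing anything else; finish while still holding it there in the gripper.

Things in the scene. Friction and masses are not known exactly. Their poses are not given: they have to be found in the camera images.
- top_tray: topmost of seven like grey trays, 0.15 kg each: 200 (x) x 150 (y) x 34 mm (z, open side up). Corners cut off at 45 degrees, 32 mm each. Solid rim 9 mm wide, z = 25 to 34 mm, upright on both sides; 3 mm walls below slope in. Origin: middle of the floor's underside. Springy pads near the corners cling: lifting a corner takes 3 to 4 N, each lets go once 5 mm up; a straight pull takes 5 to 6 N
- tray_2: second tray, same shape; nested trays sit 14 mm above one another, on lugs under the rim (feet at z = 20 mm, 58 mm in x and 70.5 mm in y from the tray's middle, one beside each corner). At the corners a 5 mm gap shows between rims: fingertips more than 14 mm below the top rim also meet this tray's rim. Origin: middle of the floor's underside
- lower_trays: the five lowest trays of the stack, jammed into one block 90 mm high (0.75 kg), standing loose on the counter; origin: middle of its underside; the second tray's origin is 70 mm above it. The second tray (0.15 kg) clips into it a little more firmly than the top tray clips into the second
- mat: black rubber counter mat, 240 (x) x 280 (y) x 3 mm, fixed flat on the counter; origin: middle of its underside. It lies on one side of the counter, the stack on the other; which is which varies
- corner_1 (a point): point on the top face of the top tray's rim, in the middle of the cut-off corner at the tray's +x, +y (80.8 and 55.8 mm from its middle, 34 mm above its origin, midway across the 9 mm rim; the corner is 45 mm long, its outward normal runs diagonally, (+1, +1)/sqrt 2 in the tray's x, y)
- corner_2 (a point): point on the top face of the top tray's rim, in the middle of the cut-off corner at the tray's +x, -y (80.8 and 55.8 mm from its middle, 34 mm above its origin, midway across the 9 mm rim; the corner is 45 mm long, its outward normal runs diagonally, (+1, -1)/sqrt 2 in the tray's x, y)
- corner_3 (a point): point on the top face of the top tray's rim, in the middle of the cut-off corner at the tray's -x, -y (80.8 and 55.8 mm from its middle, 34 mm above its origin, midway across the 9 mm rim; the corner is 45 mm long, its outward normal runs diagonally, (-1, -1)/sqrt 2 in the tray's x, y)
- corner_4 (a point): point on the top face of the top tray's rim, in the middle of the cut-off corner at the tray's -x, +y (80.8 and 55.8 mm from its middle, 34 mm above its origin, midway across the 9 mm rim; the corner is 45 mm long, its outward normal runs diagonally, (-1, +1)/sqrt 2 in the tray's x, y)
- padlock: brass padlock lying flat on the mat, body 40 x 45 x 20 mm, steel shackle; origin under the middle of its body; a bystander
- lock_cylinder: brass profile lock cylinder, 66 x 17 x 40 mm, lying between the stack and the mat; a bystander
- chip_brush: hand brush lying on the counter between the stack and the mat, about 200 mm long, below 40 mm high; a bystander
- oil_bottle: small white oil bottle with a black cap, 44 mm across, 120 mm tall, near the customer's edge; a bystander
- screwdriver: screwdriver lying at the left of the counter, about 200 mm long; a bystander
- key_bunch: three keys and a black tag on a split ring, lying flat at the right, about 90 mm across; a bystander
- blank_box: closed cardboard box of key blanks, 85 x 60 x 45 mm, at the right; a bystander
Mind the look-alikes: they are no part of the job. What is shaped like the tray_2 but purple or yellow is not meant.

How it is judged (in metres and radians):
On the way:
1. one corner of the top tray is raised more than 18 mm from its seat while the opposite corner is still within 8 mm of its seat on the stack (((z of corner_1 in the frame of tray_2 above 0.066 m and z of corner_3 in the frame of tray_2 below 0.056 m) or (z of corner_2 in the frame of tray_2 above 0.066 m and z of corner_4 in the frame of tray_2 below 0.056 m) or (z of corner_3 in the frame of tray_2 above 0.066 m and z of corner_1 in the frame of tray_2 below 0.056 m) or (z of corner_4 in the frame of tray_2 above 0.066 m and z of corner_2 in the frame of tray_2 below 0.056 m))), for 0.1 s.
At the end, for the whole second after the job is handed in: Top tray held still in the gripper, level within 0.2 rad, within 50 mm of the mat's middle from above, its underside 100 to 220 mm up, touching nothing else; other six trays still nested (within 12 mm sideways, 5 mm up) and the stack on the counter within 40 mm of its start (contact force between top_tray and the fingers above 2 N and contact force between top_tray and tray_2 below 0.05 N and contact force between top_tray and mat below 0.05 N and contact force between top_tray and oil_bottle below 0.05 N and contact force between top_tray and lower_trays below 0.05 N and height (world z) of top_tray between 0.1 and 0.22 m and angle between top_tray's own z axis and vertical below 0.2 rad and horizontal distance between top_tray and mat below 0.05 m and linear speed of top_tray below 0.03 m/s and horizontal distance between tray_2 and lower_trays below 0.012 m and height (world z) of tray_2 below 0.075 m and height (world z) of lower_trays below 0.004 m and distance of lower_trays from where it was at the start of the episode below 0.04 m); the arm keeps its last pose, push and grip.
It fails at once if the second tray is pulled out of the stack (more than 8 mm up from the one below) (z of tray_2 in the frame of lower_trays above 0.078 m).
It fails at once if the stack is lifted off the counter or tipped (middle of its bottom tray more than 10 mm up) (height (world z) of lower_trays above 0.01 m).
It fails at once if the stack is shoved more than 40 mm (distance of lower_trays from where it was at the start of the episode above 0.04 m).
It fails at once if a bystander (padlock, lock cylinder, brush, bottle, screwdriver, keys, box) is moved more than 30 mm (distance of any of padlock, lock_cylinder, chip_brush, oil_bottle, screwdriver, key_bunch, blank_box from where it was at the start of the episode above 0.03 m).
It also fails if it takes over 48 s, if anything falls off the work surface, if the arm or the gripper's body presses on something with over 40 N, if the wrist force passes 120 N, or if a joint passes its speed limit or range.

## Working session

There is one attempt and no reset: what is moved stays moved. The work goes in short steps, Python scripts to look and compute and a shell command to move; the robot and the scene stay as the last step left them, time stands still between calls to the robot, and variables do not carry over. Pictures are saved under pics/ and viewed, at most 10 in all, crops included, and the job is handed in when it is done.

```bash
mkdir -p pics; ls; python3 - <<'E'
from workcell import env
import cv2
for n in("side","top"):
    cv2.imwrite(f"pics/{n}0.png",env.grab_frame(n)[:,:,::-1]); print(n,env.camera_model(n))
print(env.state())
E
```

```text
pics
side {'fx': 434.374926987718, 'fy': 434.374926987718, 'cx': 316.00161405722724, 'cy': 201.46285822647866, 'camera_from_world': array([[ 8.43668502e-01, -5.36784493e-01, -9.26642649e-03,
        -4.30295271e+02],
       [ 4.27033807e-01,  6.60511821e-01,  6.17548591e-01,
        -2.93090893e+02],
       [-3.25369923e-01, -5.24963372e-01,  7.86478144e-01,
        -1.39942824e+03],
       [ 0.00000000e+00,  0.00000000e+00,  0.00000000e+00,
         1.00000000e+00]])}
top {'fx': 498.3348615605547, 'fy': 498.3348615605547, 'cx': 317.70440739714996, 'cy': 203.52741518342637, 'camera_from_world': array([[ 4.00526531e-02, -9.99186115e-01,  4.78455142e-03,
        -2.04240205e+00],
       [ 9.74554956e-01,  4.01212967e-02,  2.20528727e-01,
        -5.26462762e+02],
       [-2.20541204e-01, -4.16995230e-03,  9.75368745e-01,
        -1.59471311e+03],
       [ 0.00000000e+00,  0.00000000e+00,  0.00000000e+00,
         1.00000000e+00]])}
{'time_s': 0.1, 'qpos': array([-7.16196281e+01,  1.83485023e+01,  8.96973241e+01,  5.27788958e-05,
        7.20454269e+01, -1.14640551e+00]), 'qvel': array([-0.1022292 , -0.13708512, -0.07380521,  0.0652477 , -0.033703  ,
       -0.01089463]), 'effort': array([ 3.74051924e-04, -4.13333309e+01, -2.32510328e+01,  7.29280966e-02,
        4.21992433e-02, -5.10022744e-05]), 'ee_pos': array([ 192.04913767, -541.51065224,  213.21328459]), 'ee_rot': array([-1.79908766e+02, -1.87589766e-03,  1.95267596e+01]), 'force': array([ 0.30705744, -0.26823629,  1.2056755 ]), 'torque': array([ 0.06661498, -0.04057967, -0.03962141]), 'gripper_force': 0.0, 'gripper_width': 90.86294241582097}
```

View pics/top0.png

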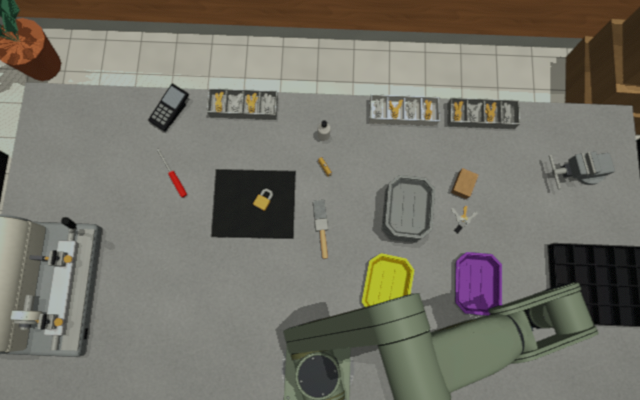

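View pics/side0.png

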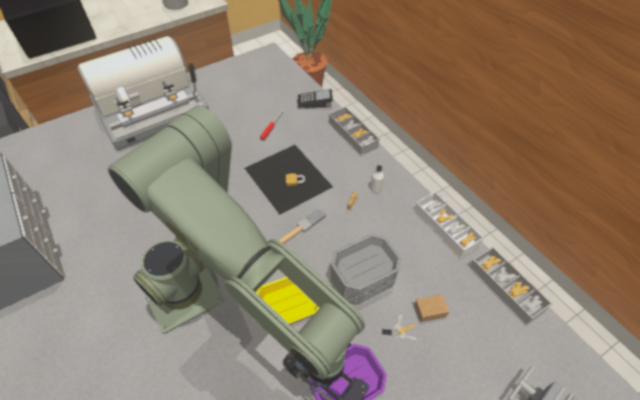

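Candidates in the top view are the grey stack (409,208), the yellow tray (388,283) and the purple tray (478,283). I choose the grey one. The mat is centred near (254,204), with the padlock on it at (262,199). Next I check the choice in a close crop.

```bash
cat > h.py <<'E'
import numpy as np,cv2
from workcell import env
def proj(n,P):
    m=env.camera_model(n);T=m["camera_from_world"];p=np.atleast_2d(P)@T[:3,:3].T+T[:3,3]
    return np.c_[m["cx"]+m["fx"]*p[:,0]/-p[:,2], m["cy"]+m["fy"]*p[:,1]/p[:,2]]
def back(n,uv,z):
    m=env.camera_model(n);T=m["camera_from_world"];uv=np.atleast_2d(uv)
    d=np.c_[(uv[:,0]-m["cx"])/m["fx"],-(uv[:,1]-m["cy"])/m["fy"],-np.ones(len(uv))]@T[:3,:3]
    c=-T[:3,:3].T@T[:3,3]; return c+d*((z-c[2])/d[:,2])[:,None]
def rz(a): a=np.radians(a);return np.array([[np.cos(a),-np.sin(a)],[np.sin(a),np.cos(a)]])
OCT=np.array([[100,43],[68,75],[-68,75],[-100,43],[-100,-43],[-68,-75],[68,-75],[100,-43.]])
def octo(x,y,a,z): return np.c_[OCT@rz(a).T+[x,y],np.full(8,z)]
E
python3 - <<'E'
from h import *
im=cv2.imread("pics/top0.png")
g=cv2.cvtColor(im,cv2.COLOR_BGR2GRAY)
mk=(g<45).astype(np.uint8);n,l,s,c=cv2.connectedComponentsWithStats(mk)
lab=max((i for i in range(1,n) if 200<c[i][0]<310 and 160<c[i][1]<250),key=lambda i:s[i][4])
pts=np.argwhere(l==lab)[:,::-1].astype(float)
w=back("top",pts,3)[:,:2]; r=cv2.minAreaRect(w.astype(np.float32)); print("mat",r)
print("stack ctr",back("top",[[409,208]],118))
c=cv2.resize(im[165:255,360:460],None,fx=6,fy=6,interpolation=cv2.INTER_CUBIC);cv2.imwrite("pics/c1.png",c)
E
```

```text
mat ((530.9119873046875, 239.343505859375), (233.4553680419922, 272.04913330078125), 0.9376044869422913)
stack ctr [[ 510.08297357 -272.73860219  118.        ]]
```

View pics/c1.png

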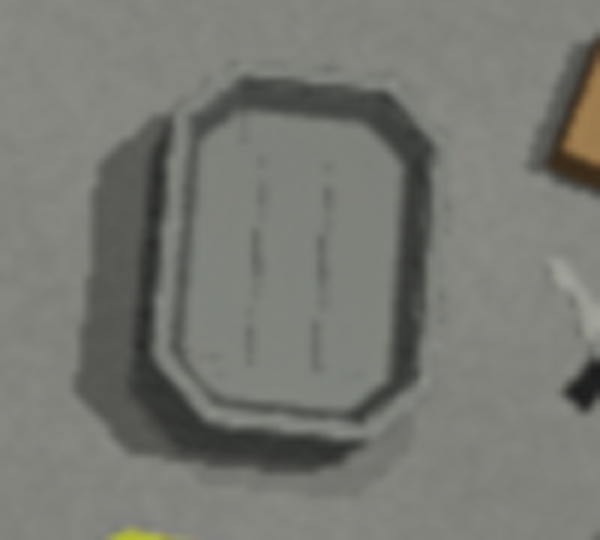

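The crop shows a grey octagonal nested stack, open side up. The rim vertices in crop pixels are about (245,72), (180,108), (152,350), (212,422), (368,438), (420,385), (438,148) and (390,82). I'll fit the pose from these and check it in the side view.

```bash
python3 - <<'E'
from h import *
from scipy.optimize import least_squares as ls
v=np.array([[245,72],[180,108],[152,350],[212,422],[368,438],[420,385],[438,148],[390,82.]])
uv=(v+.5)/6-.5+[360,165]
f=ls(lambda p:(proj("top",octo(*p,118))-uv).ravel(),[510,-272,0],loss='soft_l1');print(f.x,np.round(f.fun.reshape(8,2),1).tolist())
for z in(104,118,132):
    q=ls(lambda p:(proj("top",octo(*p[:2],p[2],z))-uv).ravel(),[510,-272,0]);print(z,q.x,q.cost)
t=cv2.imread("pics/top0.png");s=cv2.imread("pics/side0.png")
out=[]
for n,im,(x,y) in(("top",t,(360,165)),("side",s,(315,225))):
    c=cv2.resize(im[y:y+100,x:x+100],None,fx=4,fy=4,interpolation=cv2.INTER_CUBIC)
    for z,col in((118,(0,0,255)),(104,(0,255,0))):
        p=(proj(n,octo(*f.x,z))-[x,y]+.5)*4
        cv2.polylines(c,[p.round().astype(np.int32)],True,col,1)
    out.append(c)
cv2.imwrite("pics/ov.png",np.hstack(out))
mat=np.array([[120,140],[120,-140],[-120,-140],[-120,140]])
for n in("padlock",): pass
for nm,uvv,z in(("brush",[[320,203],[324,257]],20),("oil",[[324,128]],60),("keys",[[463,217]],5),("box",[[466,183]],45),("cyl",[[325,166]],20)):print(nm,back("top",uvv,z).round())
E
```

```text
[ 517.07140268 -275.82800817   -4.97303765] [[-1.0, -2.2], [-0.9, 0.0], [-0.4, 0.8], [-1.3, -0.0], [-0.1, 0.8], [2.2, 0.9], [2.4, -0.9], [1.3, -0.6]]
104 [ 519.82170289 -277.5608212    -4.82832818] 8.736764221335331
118 [ 516.66244835 -274.97217307   -4.83437908] 11.536397715920653
132 [ 513.50377196 -272.38354512   -4.84052792] 15.07218898916559
brush [[537.  12.  20.]
 [354.  -9.  20.]]
oil [[792.   8.  60.]]
keys [[ 512. -478.    5.]]
box [[ 621. -479.   45.]]
cyl [[669.  -0.  20.]]
```

View pics/ov.png

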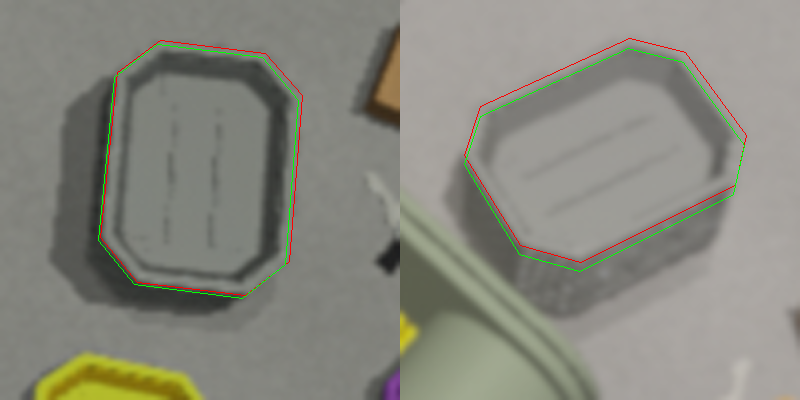

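```bash
cat > fit.py <<'E'
from h import *
from scipy.ndimage import map_coordinates as mc
from itertools import product
IN=OCT-np.array([[9,3.73],[3.73,9],[-3.73,9],[-9,3.73],[-9,-3.73],[-3.73,-9],[3.73,-9],[9,-3.73]])
def contour(o,x,y,a,z):
    P=np.vstack([np.linspace(o[i],o[(i+1)%8],25)[1:-1] for i in range(8)])
    return np.c_[P@rz(a).T+[x,y],np.full(len(P),z)]
def fit(pics,x0=514,y0=-275,z=118):
    G={}
    for n,f in pics.items():
        g=cv2.GaussianBlur(cv2.imread(f,0).astype(float),(0,0),.8)
        G[n]=np.hypot(cv2.Sobel(g,-1,1,0),cv2.Sobel(g,-1,0,1)); G[n]=np.minimum(G[n],80)
    def sc(p,ns):
        return sum(mc(G[n],proj(n,contour(o,*p,z))[:,::-1].T,order=1).mean() for n in ns for o in(OCT,IN))
    for ns in [[n] for n in pics]+[list(pics)]:
        b=max(product(np.arange(x0-12,x0+13,2),np.arange(y0-12,y0+13,2),np.arange(-9,1,1.)),key=lambda p:sc(p,ns))
        b=max(product(*[np.arange(c-1.5,c+1.6,.5) for c in b]),key=lambda p:sc(p,ns)); print(ns,b,round(sc(b,ns),1))
    return b
E
python3 - <<'E'
from fit import *
b=fit({"top":"pics/top0.png","side":"pics/side0.png"})
out=[]
for n,(x,y) in(("top",(360,165)),("side",(315,225))):
    c=cv2.resize(cv2.imread(f"pics/{n}0.png")[y:y+100,x:x+100],None,fx=4,fy=4,interpolation=cv2.INTER_CUBIC)
    for o,col in((OCT,(0,0,255)),(IN,(0,255,0))):
        cv2.polylines(c,[((proj(n,contour(o,*b,118))-[x,y]+.5)*4).round().astype(np.int32)],True,col,1)
    out.append(c)
cv2.imwrite("pics/ov2.png",np.hstack(out))
c4=rz(b[2])@[-80.8,55.8]+b[:2]; print("corner4",c4)
E
```

```text
Traceback (most recent call last):
  File "fit.py", line 16, in fit
    b=max(product(np.arange(x0-12,x0+13,2),np.arange(y0-12,y0+13,2),np.arange(-9,1,1.)),key=lambda p:sc(p,ns))
  File "fit.py", line 16, in <lambda>
    b=max(product(np.arange(x0-12,x0+13,2),np.arange(y0-12,y0+13,2),np.arange(-9,1,1.)),key=lambda p:sc(p,ns))
                                                                                                     ~~^^^^^^
  File "fit.py", line 14, in sc
    return sum(mc(G[n],proj(n,contour(o,*p,z))[:,::-1].T,order=1).mean() for n in ns for o in(OCT,IN))
  File "fit.py", line 14, in <genexpr>
    return sum(mc(G[n],proj(n,contour(o,*p,z))[:,::-1].T,order=1).mean() for n in ns for o in(OCT,IN))
                       ~~~~^^^^^^^^^^^^^^^^^^^
  File "h.py", line 4, in proj
    m=env.camera_model(n);T=m["camera_from_world"];p=np.atleast_2d(P)@T[:3,:3].T+T[:3,3]
ValueError: time passes only in moves, steps and waits
```

```bash
sed -i 's/m=env.camera_model(n);/m=CM(n);/; s/^from workcell import env/from workcell import env\nfrom functools import lru_cache\nCM=lru_cache(env.camera_model)/' h.py
cat > ov2.py <<'E'
from fit import *
b=fit({"top":"pics/top0.png","side":"pics/side0.png"})
out=[]
for n,(x,y) in(("top",(360,165)),("side",(315,225))):
    c=cv2.resize(cv2.imread(f"pics/{n}0.png")[y:y+100,x:x+100],None,fx=4,fy=4,interpolation=cv2.INTER_CUBIC)
    for o,col in((OCT,(0,0,255)),(IN,(0,255,0))):
        cv2.polylines(c,[((proj(n,contour(o,*b,118))-[x,y]+.5)*4).round().astype(np.int32)],True,col,1)
    out.append(c)
cv2.imwrite("pics/ov2.png",np.hstack(out))
print("corner4",rz(b[2])@[-80.8,55.8]+b[:2])
E
python3 ov2.py
```

```text
['top'] (np.float64(512.5), np.float64(-273.5), np.float64(-7.0)) 126.9
['side'] (np.float64(512.5), np.float64(-275.0), np.float64(-2.5)) 116.9
['top', 'side'] (np.float64(512.5), np.float64(-274.5), np.float64(-4.5)) 240.1
corner4 [ 436.32709698 -212.53251784]
```

View pics/ov2.png

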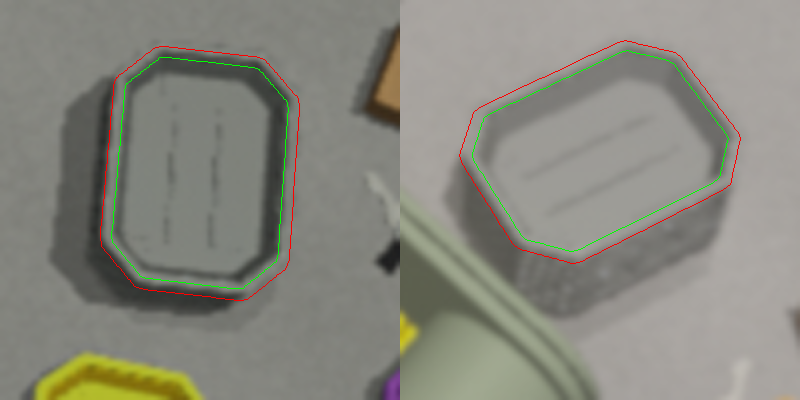

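The outlines line up with the rim in both views, so the tray is at about (512, -274) with yaw -4.5°. Corner_4 is at about (436, -212.5). I'll grip there with tool yaw 40.5.

```bash
python3 -m jog '{"jaw":[91,91,91,91,80,80,70,60,50,50],"slide":[[0,0,0],[0,0,0],[0,0,0],[0.95,-0.22,0],[0.95,-0.22,0],[0.95,-0.22,0],[0.95,-0.22,0],[0.95,-0.22,0],[0.95,-0.22,0],[0.95,-0.22,0]],"spin":[-1,-1,-0.62,0,0,0,0,0,0,0]}' 15 && python3 -m jog '{"jaw":[50,50,50,50,50,50,50,50,50,50],"slide":[[0.95,-0.22,0],[0.95,-0.22,0],[0.95,-0.22,0],[0.95,-0.22,0],[0.95,-0.22,0],[0.95,-0.22,0],[0.95,-0.22,0],[0,0,0],[0,0,0],[0,0,0]],"spin":[0,0,0,0,0,0,0,0,0,0]}'; python3 - <<'E'
from h import *
s=env.state();print(s)
yaw=np.radians(s["ee_rot"][2]);d=np.array([436.3,-212.5])-s["ee_pos"][:2]
print("units",d@[np.cos(yaw),np.sin(yaw)]/30,d@[np.sin(yaw),-np.cos(yaw)]/30,(s["ee_pos"][2]-109)/30)
E
```

```text
time_s: 1.1
ee_pos: [314.3, -376.0, 213.6]
ee_rot: [-180.0, -0.0, 40.5]
force: [0.1, -0.8, 0.6]
gripper_width: 51.5
gripper_force: 0.0
time_s: 2.1
ee_pos: [435.1, -213.1, 213.8]
ee_rot: [-180.0, 0.0, 40.5]
force: [0.3, -1.4, 0.7]
gripper_width: 50.1
gripper_force: 0.0
{'time_s': 2.1, 'qpos': array([-2.74301227e+01,  1.01642620e+01,  1.00898845e+02, -3.24639300e-02,
        6.89670724e+01,  2.21205265e+01]), 'qvel': array([-0.59874475, -0.23873069, -0.0093636 ,  0.10053127, -0.08799565,
       -0.00134945]), 'effort': array([ 4.70176768e-01, -3.27721310e+01, -2.27379370e+01,  1.02382489e-01,
        4.64789890e-03, -2.53931918e-03]), 'ee_pos': array([ 435.10320958, -213.06970025,  213.76590829]), 'ee_rot': array([-1.79983447e+02,  3.94305065e-02,  4.04610159e+01]), 'force': array([ 0.3075084 , -1.40969016,  0.66990154]), 'torque': array([-0.02587164,  0.01884182,  0.01288656]), 'gripper_force': 0.0, 'gripper_width': 50.0527568142752}
units 0.042675702839982545 0.011439290579491359 3.492196943095637
```

```bash
python3 -m jog '{"jaw":[50,50,50,50,50,50,50,50],"slide":[[0.04,0.01,0.7],[0,0,0.7],[0,0,0.7],[0,0,0.6],[0,0,0.5],[0,0,0.29],[0,0,0],[0,0,0]],"spin":[0,0,0,0,0,0,0,0]}' 15 && python3 -m jog '{"jaw":[25,20,17,15,13,11,9,7,5,5],"slide":[[0,0,0],[0,0,0],[0,0,0],[0,0,0],[0,0,0],[0,0,0],[0,0,0],[0,0,0],[0,0,0],[0,0,0]],"spin":[0,0,0,0,0,0,0,0,0,0]}' 15
```

```text
time_s: 2.9
ee_pos: [436.9, -212.6, 109.7]
ee_rot: [180.0, -0.0, 40.4]
force: [0.2, -0.7, -0.7]
gripper_width: 49.7
gripper_force: 0.0
time_s: 3.9
ee_pos: [438.8, -213.3, 109.7]
ee_rot: [179.7, -0.1, 40.5]
force: [4.7, -2.9, -2.3]
gripper_width: 8.9
gripper_force: 15.0
```

```bash
python3 -m jog '{"jaw":[5,5,5,5,5,5,5,5,5,5],"slide":[[0,0.05,0],[0,0.02,0],[0,0,-0.07],[0,0,-0.07],[0,0,-0.07],[0,0,-0.07],[0,0,-0.07],[0,0,-0.07],[0,0,0],[0,0,0]],"spin":[0,0,0,0,0,0,0,0,0,0]}' 15; python3 - <<'E'
from h import *
for n,(x,y) in(("top",(360,165)),("side",(290,215))):
    cv2.imwrite(f"pics/{n}1.png",env.grab_frame(n)[:,:,::-1])
a=cv2.imread("pics/side1.png")[190:320,260:440]
cv2.imwrite("pics/s1c.png",cv2.resize(a,None,fx=4,fy=4,interpolation=cv2.INTER_CUBIC))
E
```

```text
time_s: 4.9
ee_pos: [438.2, -213.6, 122.0]
ee_rot: [180.0, -0.0, 40.5]
force: [1.9, -0.7, -1.6]
gripper_width: 8.6
gripper_force: 15.0
```

View pics/s1c.png

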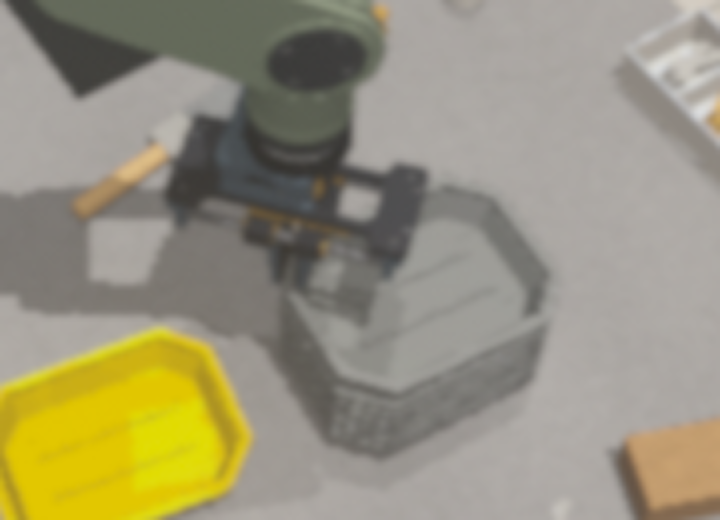

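The grip holds: the opening is 8.6 mm with the tip at z 122, and the vertical load is about half the tray's weight, so the far side seems to be resting still. In the crop the corner under the gripper is up at about (290,290) and the far rim is still on the stack. I'll continue the peel.

```bash
python3 -m jog '{"jaw":[5,5,5,5,5,5,5,5,5,5],"slide":[[0,0.01,-0.07],[0,0.01,-0.07],[0,0.01,-0.07],[0,0.01,-0.07],[0,0.01,-0.07],[0,0.01,-0.07],[0,0,-0.05],[0,0,-0.05],[0,0,0],[0,0,0]],"spin":[0,0,0,0,0,0,0,0,0,0]}' 15; python3 - <<'E'
from h import *
out=[]
for n,(x,y) in(("top",(340,150)),("side",(290,220))):
    im=env.grab_frame(n)[:,:,::-1].copy();cv2.imwrite(f"pics/{n}2.png",im)
    c=cv2.resize(im[y:y+100,x:x+100],None,fx=4,fy=4,interpolation=cv2.INTER_CUBIC)
    # red: tilted about corner 2; green: tray level and lifted; 
    b=(512.5,-274.5,-4.5);p=octo(*b,118);u=np.array([80.8,-55.8])/98.2
    d=(np.array([80.8,-55.8])@u-OCT@u)/196.4
    for dz,col in((25*d,(0,0,255)),(25,(0,255,0))):
        q=p.copy();q[:,2]+=dz
        cv2.polylines(c,[((proj(n,q)-[x,y]+.5)*4).round().astype(np.int32)],True,col,1)
    out.append(c)
cv2.imwrite("pics/ov3.png",np.hstack(out))
E
```

```text
time_s: 6.0
ee_pos: [438.3, -214.5, 137.2]
ee_rot: [-179.9, 0.1, 40.5]
force: [-0.5, 1.6, -1.9]
gripper_width: 9.1
gripper_force: 15.2
```

View pics/ov3.png

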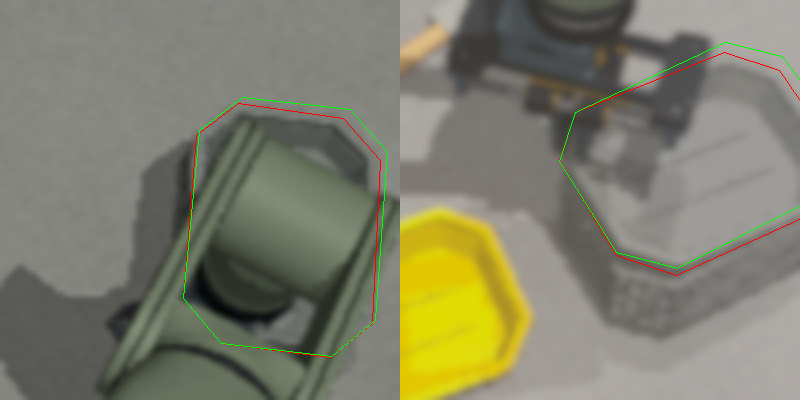

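```bash
cat > tilt.py <<'E'
from fit import *
from scipy.optimize import differential_evolution as de
u=np.array([80.8,-55.8])/98.2
def run(k):
    G={}
    for n in("top","side"):
        g=cv2.GaussianBlur(cv2.imread(f"pics/{n}{k}.png",0).astype(float),(0,0),.8)
        G[n]=np.minimum(np.hypot(cv2.Sobel(g,-1,1,0),cv2.Sobel(g,-1,0,1)),80)
    L=np.vstack([np.linspace(OCT[i],OCT[(i+1)%8],25)[1:-1] for i in range(8)])
    I=np.vstack([np.linspace(IN[i],IN[(i+1)%8],25)[1:-1] for i in range(8)])
    def sc(p,ns):
        x,y,a,z4,z2=p;s=0
        for n in ns:
            for o in(L,I):
                t=(o@u)/98.2; z=118+z4*(1-t)/2+z2*(1+t)/2
                q=proj(n,np.c_[o@rz(a).T+[x,y],z])[:,::-1].T
                keep=np.ones(len(o),bool) if k==0 else (t>-.35 if n=="side" else t>.5)
                s-=mc(G[n],q[:,keep],order=1).mean()
        return s
    for ns in(["side"],["top","side"]):
        r=de(sc,[(502,522),(-285,-264),(-8,-2),(-3,33),(-3,33)],args=(ns,),seed=1,maxiter=150)
        print(k,ns,r.x.round(1),round(r.fun,1))
for k in(0,1,2):run(k)
E
time python3 tilt.py
```

```text
0 ['side'] [ 512.2 -275.2   -2.8   -3.     4.2] -118.5
0 ['top', 'side'] [ 512.6 -274.2   -4.    -3.     1.4] -242.0
1 ['side'] [ 508.6 -272.5   -5.9    2.7    9.4] -117.1
1 ['top', 'side'] [ 512.4 -270.7   -4.7   -1.7    1.3] -247.2
2 ['side'] [ 505.7 -273.7   -7.4   17.4   14. ] -117.2
2 ['top', 'side'] [ 511.7 -273.    -2.1   12.6    0.7] -243.9
real	0m8.829s
user	0m15.191s
sys	0m0.205s
```

```bash
python3 - <<'E'
import cv2,numpy as np
f=lambda k:cv2.resize(cv2.imread(f"pics/side{k}.png")[225:305,315:405],None,fx=4.4,fy=6,interpolation=cv2.INTER_CUBIC)
g=[cv2.convertScaleAbs(f(k),alpha=1.7,beta=-90) for k in(0,2)]
cv2.imwrite("pics/cmp.png",np.hstack(g))
E
```

```text
(no output)
```

View pics/cmp.png

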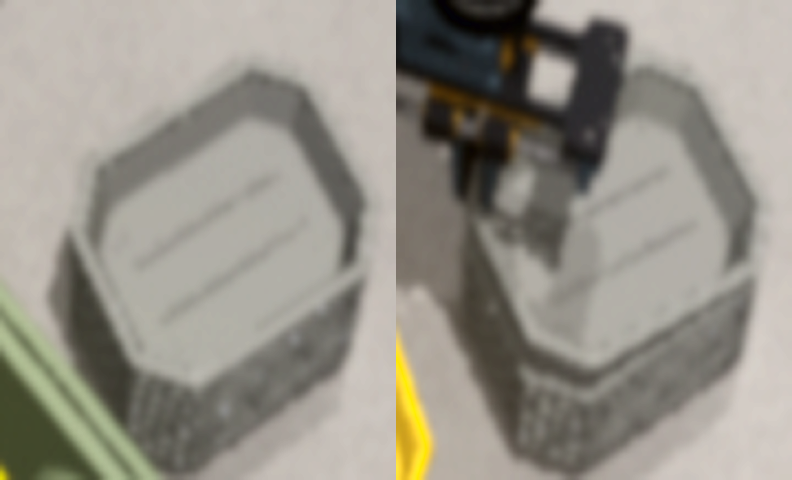

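The right-hand image shows the top tray tilted. A gap opens under the rim at (560,370) and closes to nothing at the far corner (755,250), and the stack has not moved. I'll raise a little more and hold. Then I'll grip hard so the pads level the rim.

```bash
python3 -m jog '{"jaw":[5,5,5,5,5,5],"slide":[[0,0.01,-0.04],[0,0.01,-0.04],[0,0.01,-0.04],[0,0,0],[0,0,0],[0,0,0]],"spin":[0,0,0,0,0,0]}' 15; python3 -m jog '{"jaw":[4,4,4,4,4,4,4,4],"slide":[[0,0,0],[0,0,0],[0,0,0],[0,0,0],[0,0,0],[0,0,0],[0,0,0],[0,0,0]],"spin":[0,0,0,0,0,0,0,0]}' 60;  python3 -m jog '{"jaw":[4,4,4,4,4,4,4,4],"slide":[[0,0,-0.1],[0,0,-0.1],[0,0,-0.1],[0,0,-0.1],[0,0,-0.1],[0,0,-0.1],[0,0,0],[0,0,0]],"spin":[0,0,0,0,0,0,0,0]}' 60
python3 -c "
from workcell import env;import cv2
s=env.state();print(s['force'],s['torque'])
for n in('top','side'):cv2.imwrite(f'pics/{n}3.png',env.grab_frame(n)[:,:,::-1])
a=cv2.imread('pics/side3.png')[210:310,290:420];cv2.imwrite('pics/s3c.png',cv2.resize(a,None,fx=5,fy=5,interpolation=cv2.INTER_CUBIC))"
```

```text
time_s: 6.7
ee_pos: [439.7, -215.6, 141.0]
ee_rot: [-180.0, 0.0, 40.5]
force: [-1.5, 1.4, -1.0]
gripper_width: 9.5
gripper_force: 15.5
time_s: 7.5
ee_pos: [439.9, -215.8, 141.1]
ee_rot: [180.0, 0.0, 40.5]
force: [-0.1, -1.1, -1.0]
gripper_width: 8.5
gripper_force: 59.7
time_s: 8.3
ee_pos: [439.9, -215.7, 159.1]
ee_rot: [180.0, 0.0, 40.5]
force: [0.2, 0.8, -1.4]
gripper_width: 8.3
gripper_force: 59.7
[ 0.18495369  0.84216073 -1.38329236] [0.12345358 0.09693453 0.05559862]
```

View pics/s3c.png

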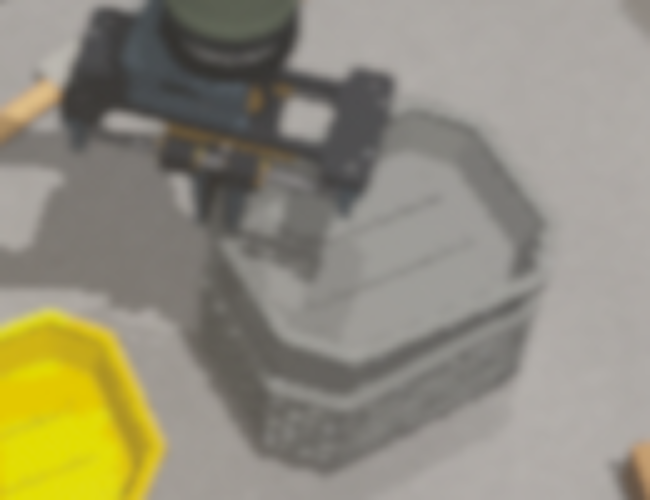

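```bash
sed -i 's/^for k in.*//; s/(-3,33),(-3,33)/(z4lo,z4hi),(-5,60)/; s/def run(k):/def run(k,z4lo=-3,z4hi=60):/' tilt.py; cat >> tilt.py <<'E'
if __name__=="__main__":
    run(0,-2,2);run(2,24,29);run(3,44,51)
E
python3 tilt.py
```

```text
0 ['side'] [ 511.9 -275.5   -2.7   -2.     4.6] -118.4
0 ['top', 'side'] [ 512.5 -274.4   -4.4   -2.     1.4] -241.6
2 ['side'] [ 506.  -276.6   -2.    25.3   10.2] -117.5
2 ['top', 'side'] [ 511.4 -274.7   -2.    24.    -1.4] -242.8
3 ['side'] [ 519.9 -277.1   -2.    51.     6.8] -123.0
3 ['top', 'side'] [ 517.3 -278.6   -2.    51.    12.7] -254.0
```

The tray is clear of the second tray's rim at the near side, and the far side is up roughly 10 mm. It still hangs about 11° low at the far corner, because friction holds the tilt. I'll lift it clear and set it flat on the bare counter in front of the mat. There I can take it again flush, then raise it over the mat.

```bash
python3 -m jog '{"jaw":[4,4,4,4,4,4,4,4,4,4],"slide":[[0,0,-0.1],[0,0,-0.2],[0,0,-0.3],[0,0,-0.35],[0,0,-0.4],[0,0,-0.4],[0,0,-0.35],[0,0,-0.2],[0,0,-0.1],[0,0,0]],"spin":[0,0,0,0,0,0,0,0,0,0]}' 60; python3 - <<'E'
from h import *
s=env.state();print(s["force"],s["torque"])
for n in('top','side'):cv2.imwrite(f'pics/{n}4.png',env.grab_frame(n)[:,:,::-1])
im=cv2.imread("pics/top4.png");print(back("top",[[254,290]],0),proj("top",octo(310,235,-4.5,0)).round())
from tilt import run
E
sed -i 's/(502,522),(-285,-264)/(500,530),(-290,-260)/' tilt.py; python3 -c "
from tilt import run
run(4,110,130)" ; sed -i 's/(-5,60)/(40,130)/' tilt.py; python3 -c "
from tilt import run
run(4,112,126)"
```

```text
time_s: 9.4
ee_pos: [440.0, -215.7, 231.3]
ee_rot: [180.0, -0.0, 40.5]
force: [0.1, 0.1, -2.0]
gripper_width: 8.7
gripper_force: 59.7
[ 0.12305624  0.06881456 -2.02779407] [ 0.09699465  0.12922735 -0.03374922]
[[237.77605637 218.33823438   0.        ]] [[242. 237.]
 [231. 245.]
 [225. 286.]
 [233. 297.]
 [259. 300.]
 [270. 291.]
 [276. 250.]
 [267. 240.]]
4 ['side'] [ 529.6 -266.3   -2.   110.    60. ] -119.7
4 ['top', 'side'] [ 526.9 -280.4   -5.5  130.    60. ] -210.2
4 ['side'] [ 518.9 -272.6   -3.7  117.    82.2] -122.1
4 ['top', 'side'] [ 515.2 -276.9   -3.9  126.    91.1] -239.8
```

```bash
python3 -m jog '{"jaw":[4,4,4,4,4,4,4,4,4,4],"slide":[[0.1,-0.12,0],[0.25,-0.3,0],[0.4,-0.47,0],[0.43,-0.5,0],[0.43,-0.5,0],[0.43,-0.5,0],[0.43,-0.5,0],[0.43,-0.5,0],[0.43,-0.5,0],[0.43,-0.5,0]],"spin":[0,0,0,0,0,0,0,0,0,0]}' 60; python3 -m jog '{"jaw":[4,4,4,4,4,4,4,4,4,4],"slide":[[0.43,-0.5,0],[0.43,-0.5,0],[0.43,-0.5,0],[0.43,-0.5,0],[0.43,-0.5,0],[0.43,-0.5,0],[0.43,-0.5,0],[0.3,-0.35,0],[0.15,-0.17,0],[0,0,0]],"spin":[0,0,0,0,0,0,0,0,0,0]}' 60;python3 - <<'E'
from h import *
s=env.state();yaw=np.radians(s["ee_rot"][2]);d=np.array([234,297])-s["ee_pos"][:2]
print("units",d@[np.cos(yaw),np.sin(yaw)]/30,d@[np.sin(yaw),-np.cos(yaw)]/30,s["qpos"])
E
```

```text
time_s: 10.5
ee_pos: [439.6, -40.6, 230.9]
ee_rot: [-180.0, -0.0, 40.5]
force: [0.2, -0.4, -2.7]
gripper_width: 8.3
gripper_force: 59.7
time_s: 11.5
ee_pos: [440.6, 117.5, 230.9]
ee_rot: [180.0, 0.0, 40.6]
force: [0.6, -0.4, -1.1]
gripper_width: 8.0
gripper_force: 59.7
units -1.3396527294088867 -9.02420199074187 [ 1.34920542e+01  6.84678871e+00  1.02404685e+02 -9.09656094e-03
  7.07608969e+01  6.29258674e+01]
```

```bash
python3 -m jog '{"jaw":[4,4,4,4,4,4,4,4,4,4],"slide":[[-0.02,-0.12,0],[-0.04,-0.3,0],[-0.08,-0.5,0],[-0.08,-0.54,0],[-0.08,-0.54,0],[-0.08,-0.54,0],[-0.08,-0.54,0],[-0.08,-0.54,0],[-0.08,-0.54,0],[-0.08,-0.54,0]],"spin":[0,0,0,0,0,0,0,0,0,0]}' 60; python3 -m jog '{"jaw":[4,4,4,4,4,4,4,4,4,4],"slide":[[-0.08,-0.54,0],[-0.08,-0.54,0.1],[-0.08,-0.54,0.2],[-0.08,-0.54,0.3],[-0.08,-0.54,0.3],[-0.08,-0.54,0.3],[-0.08,-0.54,0.3],[-0.08,-0.4,0.3],[-0.08,-0.14,0.2],[0,0,0]],"spin":[0,0,0,0,0,0,0,0,0,0]}' 60; python3 -m jog '{"jaw":[4,4,4,4,4,4,4,4,4,4],"slide":[[0,0,0.3],[0,0,0.4],[0,0,0.4],[0,0,0.4],[0,0,0.4],[0,0,0.3],[0,0,0.2],[0,0,0.1],[0,0,0],[0,0,0]],"spin":[0,0,0,0,0,0,0,0,0,0]}' 60
```

```text
time_s: 12.5
ee_pos: [331.8, 210.9, 231.1]
ee_rot: [-180.0, -0.0, 40.5]
force: [0.0, -0.4, -1.3]
gripper_width: 8.5
gripper_force: 59.7
time_s: 13.5
ee_pos: [231.5, 294.3, 170.4]
ee_rot: [180.0, 0.1, 40.6]
force: [0.8, -1.0, -1.0]
gripper_width: 8.5
gripper_force: 59.7
time_s: 14.5
ee_pos: [233.0, 295.2, 96.3]
ee_rot: [-180.0, -0.0, 40.5]
force: [-0.0, 0.0, -1.4]
gripper_width: 8.6
gripper_force: 59.7
```

```bash
python3 -m jog '{"jaw":[4,4,4,4,4,4,4],"slide":[[0,0,0.2],[0,0,0.25],[0,0,0.25],[0,0,0.2],[0,0,0.1],[0,0,0],[0,0,0]],"spin":[0,0,0,0,0,0,0]}' 60; python3 -m jog '{"jaw":[4,4,4,4,4,4,4,4,4,4],"slide":[[0,0,0],[0,0,0.1],[0,0,0.15],[0,0,0.2],[0,0,0.2],[0,0,0.2],[0,0,0.2],[0,0,0.1],[0,0,0],[0,0,0]],"spin":[0,0,0,0,0,0,0,0,0,0]}' 12
```

```text
time_s: 15.2
ee_pos: [232.8, 295.0, 66.0]
ee_rot: [180.0, 0.0, 40.5]
force: [-0.2, 0.3, -1.5]
gripper_width: 8.3
gripper_force: 59.7
time_s: 16.2
ee_pos: [232.7, 294.9, 31.4]
ee_rot: [180.0, 0.0, 40.5]
force: [-0.0, -0.5, -1.0]
gripper_width: 8.8
gripper_force: 12.0
```

```bash
python3 -m jog '{"jaw":[4,4,4,4],"slide":[[0,0,0.1],[0,0,0.05],[0,0,0],[0,0,0]],"spin":[0,0,0,0]}' 12;  python3 -m jog '{"jaw":[12,18,24,30,30,30],"slide":[[0,0,0],[0,0,0],[0,0,0],[0,0,0],[0,0,0.08],[0,0,0]],"spin":[0,0,0,0,0,0]}' 12; python3 -m jog '{"jaw":[20,14,11,9,7,5,5,5],"slide":[[0,0,0],[0,0,0],[0,0,0],[0,0,0],[0,0,0],[0,0,0],[0,0,0],[0,0,0]],"spin":[0,0,0,0,0,0,0,0]}' 12;  python3 -m jog '{"jaw":[4,4,4,4,4,4],"slide":[[0,0,0],[0,0,0],[0,0,0],[0,0,0],[0,0,0],[0,0,0]],"spin":[0,0,0,0,0,0]}' 60
```

```text
time_s: 16.6
ee_pos: [232.6, 294.8, 27.0]
ee_rot: [180.0, 0.0, 40.5]
force: [-1.8, -0.5, 1.0]
gripper_width: 9.0
gripper_force: 12.0
time_s: 17.2
ee_pos: [232.6, 294.8, 24.4]
ee_rot: [180.0, 0.0, 40.5]
force: [-0.3, -0.4, 0.4]
gripper_width: 29.8
gripper_force: 0.0
time_s: 18.0
ee_pos: [232.7, 294.9, 24.6]
ee_rot: [180.0, 0.0, 40.5]
force: [0.4, -1.2, 1.1]
gripper_width: 8.9
gripper_force: 12.0
time_s: 18.6
ee_pos: [232.7, 294.9, 24.6]
ee_rot: [180.0, 0.0, 40.5]
force: [0.2, -1.5, 1.8]
gripper_width: 8.4
gripper_force: 60.0
```

Contact is flush on the flat tray, so I lift it and move over the mat.

```bash
python3 -m jog '{"jaw":[4,4,4,4,4,4,4,4,4,4],"slide":[[0,0,-0.1],[0,0,-0.2],[0,0,-0.35],[0,0,-0.5],[0,0,-0.5],[0,0,-0.5],[0,0,-0.5],[0,0,-0.5],[0,0,-0.5],[0,0,-0.5]],"spin":[0,0,0,0,0,0,0,0,0,0]}' 60; python3 -m jog '{"jaw":[4,4,4,4,4,4,4,4,4,4],"slide":[[0,0,-0.45],[0,0,-0.3],[0,0,-0.15],[0.1,0.08,0],[0.25,0.2,0],[0.4,0.32,0],[0.5,0.4,0],[0.5,0.4,0],[0.5,0.4,0],[0.5,0.4,0]],"spin":[0,0,0,0,0,0,0,0,0,0]}' 60; python3 -m jog '{"jaw":[4,4,4,4,4,4,4,4,4,4],"slide":[[0.5,0.4,0],[0.5,0.4,0],[0.5,0.4,0],[0.5,0.4,0],[0.5,0.4,0],[0.4,0.35,0],[0.11,0.12,0],[0,0,0],[0,0,0],[0,0,0]],"spin":[0,0,0,0,0,0,0,0,0,0]}' 60; python3 - <<'E'
from h import *
s=env.state();print(s["torque"])
out=[]
for n in('top','side'):
    cv2.imwrite(f'pics/{n}5.png',env.grab_frame(n)[:,:,::-1]); c=cv2.imread(f'pics/{n}5.png')
    x,y=(210,120) if n=="top" else (225,110)
    c=cv2.resize(c[y:y+150,x:x+100 if n=="top" else x+100],None,fx=4,fy=4,interpolation=cv2.INTER_CUBIC)
    for p,col in((octo(531,239,-4.5,s["ee_pos"][2]+9.4),(0,0,255)),):
        cv2.polylines(c,[((proj(n,p)-[x,y]+.5)*4).round().astype(np.int32)],True,col,1)
    out.append(c)
cv2.imwrite("pics/fin.png",np.hstack(out))
E
```

```text
time_s: 19.6
ee_pos: [232.4, 294.9, 150.0]
ee_rot: [-180.0, -0.0, 40.5]
force: [0.3, -0.6, 0.1]
gripper_width: 8.2
gripper_force: 60.0
time_s: 20.6
ee_pos: [340.2, 298.1, 175.6]
ee_rot: [180.0, 0.0, 40.5]
force: [0.0, 0.1, -1.6]
gripper_width: 8.0
gripper_force: 60.0
time_s: 21.6
ee_pos: [454.3, 300.5, 176.2]
ee_rot: [-180.0, 0.0, 40.5]
force: [-0.1, -0.1, -2.3]
gripper_width: 8.5
gripper_force: 60.0
[0.08906079 0.13395414 0.01762307]
```

View pics/fin.png

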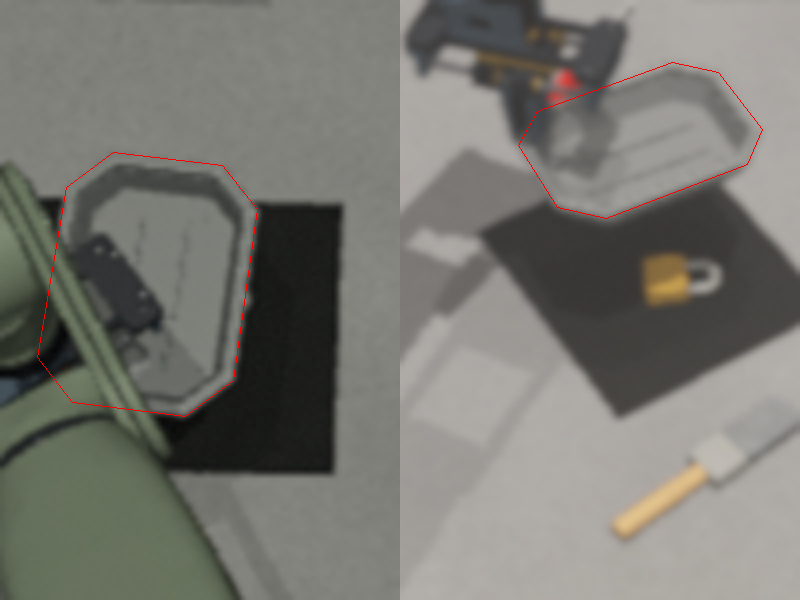

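The tray is level and matches the predicted level outline in both views, with its underside about 150 mm up and centred over the mat. The padlock and brush are where they were.

```bash
python3 -m jog '{"jaw":[4,4,4,4,4],"slide":[[0,0,0],[0,0,0],[0,0,0],[0,0,0],[0,0,0]],"spin":[0,0,0,0,0]}' 60; python3 -c "
from workcell import env
print(env.job_done())"
```

```text
time_s: 22.2
ee_pos: [455.1, 300.6, 176.1]
ee_rot: [180.0, 0.0, 40.5]
force: [0.6, -0.2, -1.0]
gripper_width: 8.3
gripper_force: 60.0
the job is handed in; nothing more can be done
None
```

I handed the job in at 22 s (no verdict came back): the top tray was peeled off by corner_4, set down once on the bare counter to re-grip it level, and is held about 150 mm up over the mat; the other six trays looked undisturbed after the peel, but I did not check the stack again at the end.

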